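Wedge the rocking bench instrument

ROBOT

A 6-joint arm with a two-finger parallel gripper is mounted at the origin on the work surface. World frame = base frame: x ahead of the robot, y to its left, z up, the work surface at z = 0. Lengths are in mm, angles in rad, forces in N, time in s.
With the tool pointing down it reaches from about 275 to 750 mm from the base axis. Payload 10.2 kg.
Tool frame: the origin (TCP) lies between the finger pads; the fingertips stand 17 mm ahead of it and the grasp point (between the pads) lies 2 mm behind it; z points along the fingers, y is the line along which they close (so a half turn about z gives the same grasp; the last joint's range is limited). The gripper opens to 85 mm and grips with 20 to 120 N. Pads are 22 mm wide; open, the fingers measure 114 mm over their backs; the gripper's body (76 mm by 85 mm) begins 54 mm behind the grasp point. The pads swing forward as they close: fully open they stand 13 mm farther back than shut.
Start: joints at [1.122, 0.313, 1.498, -0, 1.331, -0.223], TCP at [117.553, 511.676, 248.294] pointing down, gripper open.
Joint ranges: [-2.94, 2.94], [-0.97, 2.17], [0.19, 2.56], [-1.23, 4.37], [0.02, 3.11], [-2.88, 2.88]. Speed limits (rad/s): [2.39, 2.39, 3.01, 3.14, 3.14, 3.14].

INTERFACE

Orientations are given as a unit quaternion [w, x, y, z].
In Python, from rig import * gives the robot as it stands.
- The arm moves only by the tool step_arm, never from a script. Its argument "commands" is text: rows parted by semicolons, each of 7 numbers parted by spaces: the opening, from 0 (shut) to 1 (fully open), then the shift along the tool's x, y, z in cm, then the turn, a rotation vector about the tool's x, y, z in rad. In form: hand x y z rx ry rz; .... A call has 1 to 20 rows; each row is the pose to reach, as a shift and turn from the pose commanded when the call began, along the tool's axes at that moment; what a row does not reach only later rows make up. A row lasts 1/12 s, in which the tool goes at most 41.7 mm and 7.16 degrees, less where a joint would pass 70% of its speed; a pose out of reach is approached as far as the arm can. A call with a gripper value outside its range is refused whole. The fingers move at their own pace and stop on an object; "newtons" is the grip in N (left out, the last holds). Time passes only in rows, so rows that repeat a pose let the fingers close. It gives the time, the measured TCP pose, the force, the opening and the grip force at its end, in the units of the state.
- sense(): the state, without advancing time (a new reading comes with each control period).
- capture(name): name is "scene" or "side" or "wrist"; returns the picture (420x560x3 uint8, red, green, blue); there is no depth.
- camera_model(name): a dict with "mtx" (3x3 intrinsics, pixels), "eye" and "rotation" of the camera in the world. Camera axes: x right, y down, z forward; pixel columns grow to the right and rows downward; lengths in mm; the calibration is good to about 2 mm. A picture is of the moment at which its call begins: read the wrist's pose just before it. camera_model takes no time and is no camera call; for the wrist camera it gives the pose at the moment of the call.
- finish_job(): hands the job in; it is judged then, once.
Trained networks look in the newest picture that a camera, given by its name, has taken for a name from the list of things; names that differ only in an ending like _2 or _b are one class to them, and where a whole thing is asked for, a point or a joint stands for the part that bears it (a point fixed in the world has none). Each returns a list of dicts, best first, with "score" (0 to 1); they miss things now and then, are a little off and sometimes report something else, mostly with a low value. They report only what shows in the picture. A call takes as long as a camera call. They do not tell look-alikes from the thing itself.
- search_frame(camera, label): "rect" ([centre column, centre row, width, height] in pixels, round what is visible of it).
- trace(camera, label): "mask" (420x560 bool, what is visible of it) and "rect" ([centre column, centre row, width, height] in pixels, round what is visible of it).
- spot_point(camera, label): "xy" ([column, row] in pixels: a listed point, or the origin of a listed thing).
The state is a dict: "time_s": time; "joints": joint angles; "dq": joint speeds; "tau": joint torques, N m; "eef_pos": TCP position; "ee_rot": TCP orientation; "force": force on the tool from outside, world axes, zero at the start; "wrist_torque": the same for the moment, N m; "grip_width": opening from 0.0 (shut) to 1.0 (fully open); "grip_force": force on a finger pad.
Only numpy, scipy, OpenCV 4.12 (cv2) and the standard library are available. Lean on these libraries where they do the work, as an engineer would, in place of code of your own. Each camera call takes 0.05 s, during which the arm holds its last target. There are 200 camera calls.

TASK

The cream bench instrument rocks because one foot, the one under the orange nut, is too short to reach the bench. With the fingertips, push the yellow wedge along the bench, thin end first, under that foot until it is snug against it, but not so far that it jacks the instrument out of level or shoves it along; then press down on the orange nut to check that the corner no longer dips, and take the hand away. Do not pick up or tip the wedge or the instrument, and leave the other things alone.

Things in the scene. Friction and masses are not known exactly. Their poses are not given: they have to be found in the camera images.
- instrument: Cream bench instrument, about 3 kg, loose, level: case 160 (x) x 210 (y) mm, top 74 mm up, on two steel runners along x (258 x 24 x 8 mm, undersides 26 mm up) at y = +-85 mm. Feet at x = +-115, y = +-85 mm, the near ones 47 mm before the case. Origin: centre of its footprint at bench height; x points away from the dark panel. Three feet stand; the one at (-115, +85) hangs clear and dips if pressed with about 7 N.
- short_foot: The short foot with its orange nut, rigidly part of the instrument. Origin at bench height below the foot's centre; same axes as the instrument.
- foot_bottom (a point): Lowest point of the short foot's rubber ball (radius 12 mm), 10 mm above the bench.
- foot_cap (a point): Centre of the flat top of the orange nut over the short foot (28 mm across, 10 mm tall), 44 mm above the bench: where to press.
- wedge: Yellow loose plastic wedge, about 80 g, 90 mm long (x), 40 wide (y), flat before the short foot, thin end roughly toward it. Top slopes from 18 mm high at the black back edge (-x) to 2 mm at the thin end (+x), 10 at the middle, so it meets the foot with its middle about under it. Origin: underside centre. Slides with about 1 N; at the foot resistance rises steeply, and above 7 to 15 N it jacks the corner up.
- wedge_back (a point): Centre of the wedge's upright back face (40 mm wide, 18 mm tall), 9 mm above the bench: push here.
- wedge_tip (a point): Middle of the wedge's thin edge, 1 mm above the bench.
- tape_roll: Blue roll of tape, 68 mm across, 25 mm tall, lying flat; origin at its underside centre. Bystander.
- jar: Clear jar with a red lid, 56 mm across, 75 mm tall; origin at its underside centre. Bystander.
- screwdriver: Screwdriver 200 mm long lying along its x on the bench to the right of the wedge; origin half-way along, at bench height. Bystander.
Mind the look-alikes: they are no part of the job. What is meant by the wedge is not blue, and is the smaller of those in its own colour.

How it is judged (in metres and radians):
On the way, in this order (a step that is already met when the one before it is completed fails the run):
1. the wedge is snug under the short foot: it bears against it with more than 0.5 N (contact force between wedge and short_foot above 0.5 N), for 0.2 s.
2. the orange-nut corner is pressed down with more than 3 N while the wedge carries it and the instrument stays level within 0.014 rad (contact force between each of the fingers, wedge and short_foot above 3 N and angle between instrument's own z axis and vertical below 0.014 rad), for 0.2 s.
At the end, for the whole second after the job is handed in: The wedge lies flat on the bench under the short foot (its middle within 30 mm of the foot) and bears against it with more than 0.5 N; the instrument is level within 0.010 rad and within 15 mm of where it stood; all is at rest (contact force between wedge and short_foot above 0.5 N and horizontal distance between foot_bottom and wedge below 0.03 m and angle between instrument's own z axis and vertical below 0.01 rad and distance of instrument from where it was at the start of the episode below 0.015 m and height (world z) of wedge below 0.004 m and angle between wedge's own z axis and vertical below 0.04 rad and linear speed of each of instrument, wedge below 0.01 m/s); the robot touches nothing.
It fails at once if the wedge is lifted more than 8 mm or tipped more than 0.25 rad (height (world z) of wedge above 0.008 m or angle between wedge's own z axis and vertical above 0.25 rad).
It fails at once if the instrument is rocked, lifted or jacked: tilted more than 0.035 rad or raised more than 8 mm (angle between instrument's own z axis and vertical above 0.035 rad or height (world z) of instrument above 0.008 m).
It fails at once if the instrument is shoved more than 25 mm (distance of instrument from where it was at the start of the episode above 0.025 m).
It fails at once if a bystander is moved more than 15 mm (distance of any of tape_roll, jar, screwdriver from where it was at the start of the episode above 0.015 m).
It also fails if it takes over 51 s, if anything falls off the work surface, if the arm or the gripper's body presses on something with over 40 N, if the wrist force passes 120 N, or if a joint passes its speed limit or range.

## Working session

There is one attempt and no reset: what is moved stays moved. The work goes in short steps, Python scripts to look and compute and a tool call to move; the robot and the scene stay as the last step left them, time stands still between calls to the robot, and variables do not carry over. Pictures are saved under pics/ and viewed, at most 13 in all, crops included, and the job is handed in when it is done.

Besides the shell and the picture viewer there is one more tool, called after "Request:" as name(argument=value, ...) on one line, values as JSON. step_arm: Moves the arm, as the interface text tells. Its arguments: {"type":"object","properties":{"commands":{"type":"string"},"newtons":{"type":"number"}},"required":["commands"]}

```bash
mkdir -p pics
cat > h.py <<'E'
from rig import *
import numpy as np, cv2
def ray(cam,px,z,m=None):
    m=m or camera_model(cam); d=np.array(m["rotation"])@np.linalg.inv(m["mtx"])@np.array([px[0],px[1],1.]); e=np.array(m["eye"])
    return e+d*(z-e[2])/d[2]
def proj(cam,p,m=None):
    m=m or camera_model(cam); q=np.array(m["mtx"])@np.array(m["rotation"]).T@(np.array(p,float)-m["eye"]); return q[:2]/q[2]
def save(n,im): cv2.imwrite("pics/"+n+".png",im[...,::-1])
E
python3 - <<'E'
from h import *
a=capture("scene");b=capture("side")
H={"foot_bottom":10,"foot_cap":44,"wedge_back":9,"wedge_tip":1,"wedge":0,"instrument":0,"short_foot":0,"tape_roll":0,"jar":0,"screwdriver":0}
for c in("scene","side"):
    for l in H:
        for r in spot_point(c,l)[:3]: print(c,l,round(r["score"],2),np.round(r["xy"]),np.round(ray(c,r["xy"],H[l]))[:2])
save("a",np.hstack([a,b])[:, :]) if 0 else (save("a",a),save("b",b))
s=sense();print(s["time_s"],s["eef_pos"],s["ee_rot"])
E
```

```text
Traceback (most recent call last):
  File "h.py", line 4, in ray
    m=m or camera_model(cam); d=np.array(m["rotation"])@np.linalg.inv(m["mtx"])@np.array([px[0],px[1],1.]); e=np.array(m["eye"])
                                ~~~~~~~~~~~~~~~~~~~~~~~^~~~~~~~~~~~~~~~~~~~~~~~
ValueError: matmul: Input operand 1 has a mismatch in its core dimension 0, with gufunc signature (n?,k),(k,m?)->(n?,m?) (size 3 is different from 4)
```

```bash
cat > h.py <<'E'
from rig import *
import numpy as np, cv2
from scipy.spatial.transform import Rotation as R
def rot(q): return R.from_quat(np.roll(q,-1)).as_matrix()
def ray(cam,px,z,m=None):
    m=m or camera_model(cam); d=rot(m["rotation"])@np.linalg.inv(m["mtx"])@np.array([px[0],px[1],1.]); e=np.array(m["eye"])
    return e+d*(z-e[2])/d[2]
def proj(cam,p,m=None):
    m=m or camera_model(cam); q=np.array(m["mtx"])@rot(m["rotation"]).T@(np.array(p,float)-m["eye"]); return q[:2]/q[2]
def save(n,im): cv2.imwrite("pics/"+n+".png",im[...,::-1])
E
python3 - <<'E'
from h import *
print(camera_model("scene"))
a=capture("scene");b=capture("side")
H={"foot_bottom":10,"foot_cap":44,"wedge_back":9,"wedge_tip":1,"wedge":0,"instrument":0,"short_foot":0,"tape_roll":0,"jar":0,"screwdriver":0}
for c in("scene","side"):
    for l in H:
        for r in spot_point(c,l)[:3]: print(c,l,round(r["score"],2),np.round(r["xy"]),np.round(ray(c,r["xy"],H[l]))[:2])
save("a",a);save("b",b)
s=sense();print(s["time_s"],s["eef_pos"],s["ee_rot"])
E
```

```text
{'mtx': array([[418.40623436,   0.        , 282.94573327],
       [  0.        , 418.40623436, 205.45805935],
       [  0.        ,   0.        ,   1.        ]]), 'eye': array([1205.59996352,   81.00659812,  674.99768086]), 'rotation': array([-0.24491859,  0.59935526,  0.70513909, -0.28907961])}
scene foot_bottom 0.72 [265. 230.] [638. -51.]
scene foot_cap 0.49 [264. 214.] [623. -54.]
scene wedge_back 0.88 [211. 194.] [ 548. -194.]
scene wedge_back 0.67 [278. 176.] [465. -52.]
scene wedge_back 0.61 [259. 195.] [534. -85.]
scene wedge_tip 0.77 [318. 162.] [388.  36.]
scene wedge_tip 0.73 [203. 225.] [ 638. -188.]
scene wedge_tip 0.69 [276. 224.] [609. -34.]
scene wedge 0.84 [209. 210.] [ 590. -189.]
scene wedge 0.59 [295. 172.] [432. -17.]
scene wedge 0.58 [267. 209.] [568. -61.]
scene instrument 0.68 [232. 285.] [777. -89.]
scene short_foot 0.44 [266. 236.] [646. -47.]
scene short_foot 0.34 [151. 218.] [ 636. -307.]
scene tape_roll 0.68 [329. 210.] [548.  78.]
scene jar 0.24 [275. 226.] [613. -34.]
scene screwdriver 0.18 [262. 196.] [527. -80.]
side foot_bottom 0.69 [295. 220.] [639.
[... 164 characters left out ...]
. 270.] [ 540. -200.]
side wedge_back 0.67 [251. 236.] [529. -89.]
side wedge_tip 0.78 [185. 211.] [381.  43.]
side wedge_tip 0.78 [300. 263.] [ 622. -181.]
side wedge_tip 0.65 [293. 189.] [662. 108.]
side wedge 0.94 [269. 236.] [570. -81.]
side wedge 0.7 [281. 270.] [ 580. -196.]
side wedge 0.56 [204. 222.] [424.  -9.]
side instrument 0.87 [355. 235.] [ 767. -105.]
side instrument 0.54 [267. 233.] [567. -70.]
side short_foot 0.68 [294. 223.] [637. -40.]
side tape_roll 0.86 [253. 199.] [551.  76.]
side jar 0.97 [297. 190.] [673. 104.]
side screwdriver 0.71 [319. 310.] [ 632. -313.]
1.25 [117.55189775 511.67856729 248.30722717] [-8.14536357e-07  1.12654176e-01  9.93634257e-01 -3.28713726e-06]
```

View pics/a.png

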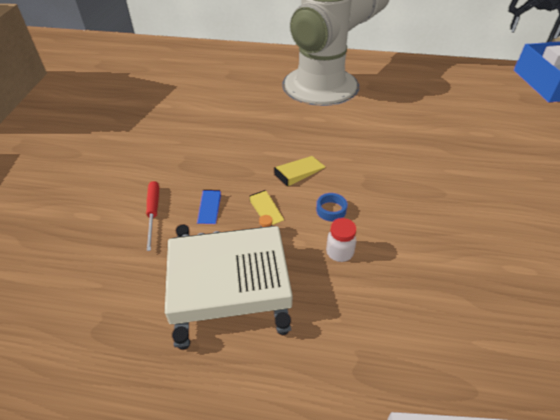

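View pics/b.png

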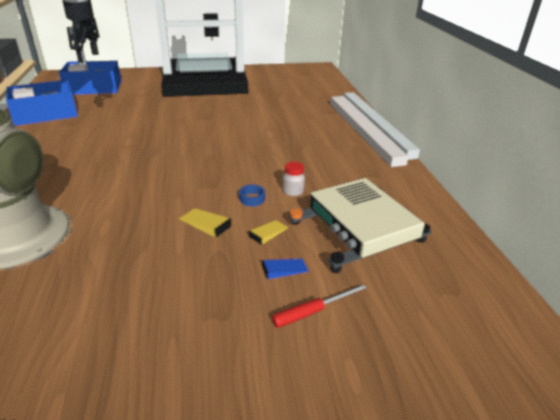

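Candidates in the scene view: the small yellow wedge at (267,209), the large yellow wedge at (298,170) and the blue wedge at (209,207). I choose the small yellow one, whose thin end faces the orange nut at (265,220). The jar is at (342,240), the tape at (332,207) and the screwdriver at (152,212). The side view agrees, with the small wedge at (268,232) and the nut at (295,215). Next I move above it for a close look.

Request:
step_arm(commands="0.25 -48 -51.8 2 0 0 -0.58;0.25 -48 -51.8 2 0 0 -0.58;0.25 -48 -51.8 2 0 0 -0.58;0.25 -48 -51.8 2 0 0 -0.58;0.25 -48 -51.8 2 0 0 -0.58;0.25 -48 -51.8 2 0 0 -0.58;0.25 -48 -51.8 2 0 0 -0.58;0.25 -48 -51.8 2 0 0 -0.58;0.25 -48 -51.8 2 0 0 -0.58;0.25 -48 -51.8 2 0 0 -0.58;0.25 -48 -51.8 2 0 0 -0.58;0.25 -48 -51.8 2 0 0 -0.58;0.25 -48 -51.8 2 0 0 -0.58;0.25 -48 -51.8 2 0 0 -0.58;0.25 -48 -51.8 2 0 0 -0.58;0.25 -48 -51.8 2 0 0 -0.58;0.25 -48 -51.8 2 0 0 -0.58;0.25 -48 -51.8 2 0 0 -0.58;0.25 -48 -51.8 2 0 0 -0.58;0.25 -48 -51.8 2 0 0 -0.58")

```text
time_s: 2.92
eef_pos: [469.4, -101.3, 227.9]
ee_rot: [-0.0, -0.175, 0.985, 0.0]
force: [0.2, -0.2, -0.4]
grip_width: 0.248
grip_force: 0.0
```

Run:
```python
from h import *
m=camera_model("wrist");print(m["eye"],rot(m["rotation"]))
s=sense();print(s["time_s"],s["eef_pos"],rot(s["ee_rot"]),s["joints"],s["grip_width"])
a=capture("wrist");save("w1",a)
H={"foot_bottom":10,"foot_cap":44,"wedge_back":9,"wedge_tip":1,"wedge":0,"short_foot":0}
for l in H:
  for r in spot_point("wrist",l)[:3]: print(l,round(r["score"],2),np.round(r["xy"]),np.round(ray("wrist",r["xy"],H[l],m),1)[:2])
```

```text
[ 409.40152158 -125.17560073  353.38118897] [[-3.45254079e-01  9.06604356e-01  2.42627621e-01]
 [ 9.38509190e-01  3.33420924e-01  8.96157834e-02]
 [ 3.48934001e-04  2.58648467e-01 -9.65971453e-01]]
2.9167 [ 469.41414212 -101.33191179  227.85627223] [[-9.38512514e-01 -3.45244154e-01 -8.56995522e-04]
 [-3.45244684e-01  9.38512537e-01  5.70854344e-04]
 [ 6.07216917e-04  8.31627094e-04 -9.99999470e-01]] [-4.57284218e-01  2.32635118e-01  1.65860090e+00  1.40957053e-04
  1.25137762e+00 -2.38062418e+00] 0.2477123582924828
foot_bottom 0.81 [270. 336.] [635.5 -52.4]
foot_cap 0.66 [272. 356.] [635.8 -50.2]
wedge_back 0.79 [325. 204.] [471.9 -52.1]
wedge_back 0.75 [167. 215.] [ 539.2 -199.9]
wedge_tip 0.92 [433. 150.] [384.7  30. ]
wedge_tip 0.78 [289. 310.] [602.8 -42.1]
wedge_tip 0.73 [158. 290.] [ 629.9 -187.4]
wedge 0.92 [281. 285.] [577.  -61.1]
wedge 0.88 [164. 257.] [ 589.3 -192.2]
wedge 0.84 [378. 173.] [425.  -11.6]
short_foot 0.94 [266. 333.] [640.4 -55.7]
```

View pics/w1.png

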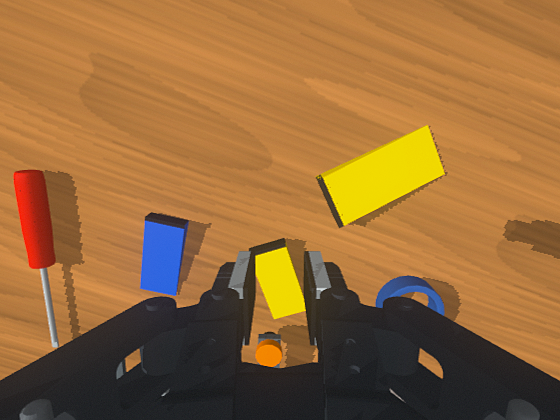

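The wrist view shows the small wedge at about (279,283), with its black back edge toward the camera (249,247)–(285,240) and its thin end (273,319)–(305,313) toward the orange nut (269,352). The large yellow wedge is at (380,175) and the blue wedge at (164,255). I'll measure on a close crop.

Run:
```python
from h import *
m=camera_model("wrist");a=capture("wrist")
hsv=cv2.cvtColor(a,cv2.COLOR_RGB2HSV)
y=cv2.inRange(hsv,(24,140,90),(36,255,255)); y[:230]=0
n,l,st,c=cv2.connectedComponentsWithStats(y); k=1+np.argmax(st[1:,4])
cnt=max(cv2.findContours((l==k).astype(np.uint8),0,1)[0],key=cv2.contourArea)
q=cv2.approxPolyDP(cnt,4,True)[:,0];print(q.tolist())
for p in q: print(p,np.round(ray("wrist",p,18,m)[:2],1),np.round(ray("wrist",p,2,m)[:2],1))
o=cv2.inRange(hsv,(5,150,120),(14,255,255)); o[:335]=0; o[:, :250]=0;o[:,290:]=0
ys,xs=np.nonzero(o);print(xs.min(),xs.max(),ys.min(),ys.max(),xs.mean(),ys.mean(),ray("wrist",(xs.mean(),ys.mean()),43,m))
save("c",cv2.resize(a[225:375,200:350],None,fx=4,fy=4,interpolation=2))
s=sense();M=rot(s["ee_rot"])
for t in (-1,1):print(proj("wrist",np.array(s["eef_pos"])+M@[0,0,17],m))
```

```text
[[284, 244], [255, 255], [255, 276], [272, 317], [305, 308]]
[284 244] [524.7 -76. ] [530.2 -73.7]
[255 255] [546.5 -99.9] [553.  -98.7]
[255 276] [568.9 -92. ] [576.5 -90.5]
[272 317] [608.4 -58.6] [617.8 -55.4]
[305 308] [585.6 -28.9] [594.  -24.4]
250 289 335 366 270.65 352.3875 [632.9805686  -50.51429989  43.        ]
[282.48209236 268.71351951]
[282.48209236 268.71351951]
```

View pics/c.png

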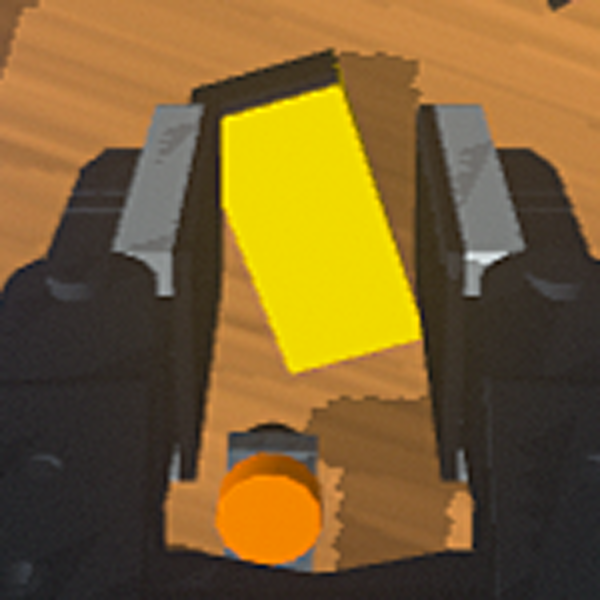

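The crop confirms the small yellow wedge. In crop pixels, its back top-right corner is at (340,85), its thin corners at (292,373) and (420,338), and the nut top centre at (270,515).

Run:
```python
from h import *
m=camera_model("wrist")
f=lambda x,y,z:ray("wrist",(200+x/4-.4,225+y/4-.4),z,m)[:2]
br=f(340,85,18);brb=f(333,50,0);tr=f(420,338,2);tl=f(292,373,2);bl=f(222,117,18);nut=f(269,517,44)
for n,v in dict(br=br,brb=brb,tr=tr,tl=tl,bl=bl,nut=nut).items():print(n,v.round(1))
h=tr-br;print(np.linalg.norm(h),np.degrees(np.arctan2(h[1],h[0])),np.linalg.norm(tr-tl),np.degrees(np.arctan2(*(tr-tl)[::-1]))-90,np.linalg.norm(h+0))
for c in("scene","side"):
  im=capture(c);hsv=cv2.cvtColor(im,cv2.COLOR_RGB2HSV)
  o=cv2.inRange(hsv,(5,170,150),(14,255,255));n,l,st,ce=cv2.connectedComponentsWithStats(o)
  for k in range(1,n):
    if st[k,4]>15 and abs(ce[k]-proj(c,[635,-52,42])).max()<15: print(c,st[k],ray(c,ce[k],41))
```

```text
br [526.4 -74.8]
brb [524.  -77.5]
tr [595.5 -24.4]
tl [618.6 -54.6]
bl [ 545.3 -100.3]
nut [635.3 -54. ]
85.52088480843638 36.10717423472612 38.013607285024285 37.490913378692696 85.52088480843638
scene [262 222   9   4  16] [648.19869971 -45.6872278   41.        ]
side [290 209  12   9  87] [636.10876185 -56.27147352  41.        ]
```

Estimated poses: the wedge middle is near (571,-65) with heading about 37°, and the foot is near (636,-53), so its centreline would miss the foot by about 29 mm. First I'll line the wedge up: straddle it with open fingers and nearly close to 0.5 (no grip), with the tool at heading 14° toward the foot.

Request:
step_arm(commands="1 -8.85 -0.3 8 0 0 0.108;1 -8.85 -0.3 12 0 0 0.108;1 -8.85 -0.3 12 0 0 0.108;1 -8.85 -0.3 12 0 0 0.108;1 -8.85 -0.3 15 0 0 0.108;1 -8.85 -0.3 18 0 0 0.108;1 -8.85 -0.3 20 0 0 0.108;1 -8.85 -0.3 21 0 0 0.108;1 -8.85 -0.3 21 0 0 0.108;1 -8.85 -0.3 21 0 0 0.108", newtons=20)

```text
time_s: 4.25
eef_pos: [553.8, -72.9, 19.0]
ee_rot: [0.0, -0.123, 0.992, -0.0]
force: [-0.3, -0.4, 0.4]
grip_width: 0.999
grip_force: 0.0
```

Run:
```python
from h import *
s=sense();print(s["time_s"],s["eef_pos"],rot(s["ee_rot"])[:,0],s["force"],s["grip_width"])
a=capture("wrist");save("w2",a)
```

```text
4.25 [553.82578385 -72.88037219  18.97449407] [-9.69846799e-01 -2.43714682e-01 -5.83879845e-04] [-0.30386082 -0.35659915  0.42175687] 0.9985291683316311
```

View pics/w2.png

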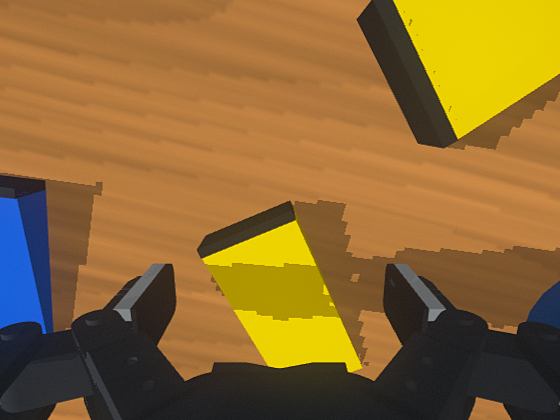

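The picture shows the wedge (back edge (200,250)–(292,205)) lying between the open pads at (150,300) and (405,300), with nothing else near. I close partway to 0.5 so the pads turn it.

Request:
step_arm(commands="0.7 0 0 0 0 0 0;0.6 0 0 0 0 0 0;0.55 0 0 0 0 0 0;0.5 0 0 0 0 0 0;0.5 0 0 0 0 0 0;0.5 0 0 0 0 0 0;0.5 0 0 0 0 0 0;0.5 0 0 0 0 0 0")

```text
time_s: 4.97
eef_pos: [553.9, -72.9, 19.3]
ee_rot: [0.001, -0.123, 0.992, -0.0]
force: [-2.0, -1.3, 6.0]
grip_width: 0.531
grip_force: 17.0
```

Run:
```python
from h import *
s=sense();print(s["time_s"],s["eef_pos"],s["force"],s["grip_width"],s["grip_force"])
a=capture("wrist");save("w3",a)
```

```text
4.9667 [553.91464922 -72.93922982  19.31004744] [-1.9916277  -1.32691087  6.0117955 ] 0.5307118460087367 17.042570267803967
```

View pics/w3.png

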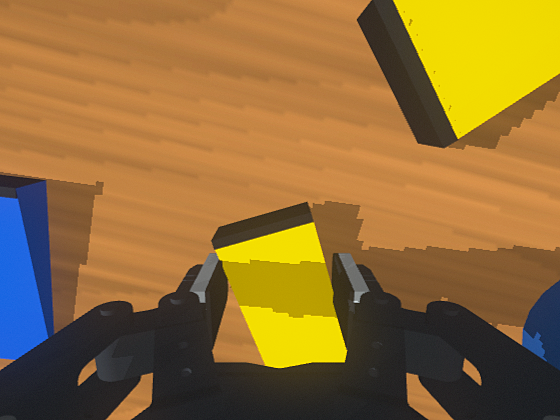

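The wedge turned partway (back edge now (215,245)–(308,207)) and jammed diagonally at 0.53, and the tips carry a little upward load. I open slightly, lift 2 mm, turn the tool a further 12° and close again.

Request:
step_arm(commands="0.6 0 0 0 0 0 0;0.6 0 0 -0.2 0 0 0;0.6 0 0 -0.2 0 0 0.1;0.6 0 0 -0.2 0 0 0.2;0.55 0 0 -0.2 0 0 0.2;0.51 0 0 -0.2 0 0 0.2;0.51 0 0 -0.2 0 0 0.2;0.51 0 0 -0.2 0 0 0.2;0.51 0 0 -0.2 0 0 0.2")

```text
time_s: 5.77
eef_pos: [553.7, -72.8, 20.8]
ee_rot: [0.0, -0.025, 1.0, -0.0]
force: [-1.8, 0.8, 5.8]
grip_width: 0.514
grip_force: 17.8
```

Run:
```python
from h import *
s=sense();print(s["time_s"],s["eef_pos"],rot(s["ee_rot"])[:,0],s["force"],s["grip_width"],s["grip_force"])
m=camera_model("wrist");a=capture("wrist")
hsv=cv2.cvtColor(a,cv2.COLOR_RGB2HSV)
y=cv2.inRange(hsv,(22,140,90),(36,255,255)); y[:195]=0; y[:,:200]=0;y[:,370:]=0
cnt=max(cv2.findContours(y,0,1)[0],key=cv2.contourArea)
for p in cv2.approxPolyDP(cnt,4,True)[:,0]: print(p,np.round(ray("wrist",p,18,m)[:2],1))
save("w4",a)
```

```text
5.7667 [553.69794428 -72.82271681  20.81767553] [-9.98797428e-01 -4.90225130e-02 -7.01389925e-04] [-1.78396975  0.81550047  5.80326457] 0.5137586528379325 17.79168081935495
[315 219] [526.4 -61.6]
[216 243] [538.1 -99.6]
[263 365] [593.3 -79.1]
[343 362] [590.  -44.7]
[345 349] [583.5 -44.4]
```

View pics/w4.png

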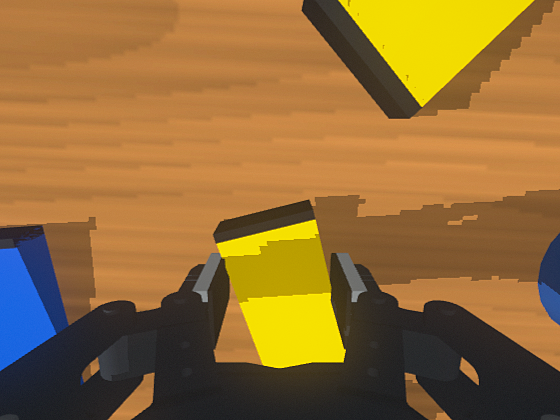

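The wedge now heads about 17° with its middle near (575,-67), and its centreline passes within about 4 mm of the foot. I release, rise and go behind it with closed fingers, heading 14.5°.

Request:
step_arm(commands="0.75 0 0 0 0 0 0;0.75 0 0 0 0 0 0;0.75 0 0 0 0 0 0;0.75 0 0 -3 0 0 0;0.6 0 0 -6 0 0 0;0.3 2.5 -0.7 -6 0 0 -0.1;0 5.18 -1.45 -6 0 0 -0.204;0 5.18 -1.45 -6 0 0 -0.204;0 5.18 -1.45 -5 0 0 -0.204;0 5.18 -1.45 -3 0 0 -0.204;0 5.18 -1.45 -1 0 0 -0.204;0 5.18 -1.45 0 0 0 -0.204;0 5.18 -1.45 0 0 0 -0.204")

```text
time_s: 6.9
eef_pos: [502.2, -89.2, 18.3]
ee_rot: [-0.001, -0.125, 0.992, 0.001]
force: [0.4, 0.3, 0.6]
grip_width: -0.001
grip_force: 0.0
```

Run:
```python
from h import *
s=sense();print(s["time_s"],s["eef_pos"],rot(s["ee_rot"])[:,0],s["force"],s["grip_width"],s["grip_force"])
m=camera_model("wrist");a=capture("wrist");save("w5",a)
print(proj("wrist",np.array(s["eef_pos"])+rot(s["ee_rot"])@[-11,0,17],m))
for c in("wrist","side"):
  if c=="side": capture(c);m=None
  for l,z in(("foot_bottom",10),("foot_cap",44),("wedge_back",9),("wedge_tip",1),("wedge",0)):
    for r in spot_point(c,l)[:2]: print(c,l,round(r["score"],2),np.round(r["xy"]),np.round(ray(c,r["xy"],z,m),1)[:2])
```

```text
6.9 [502.23958503 -89.22631792  18.34066256] [-0.96894714 -0.24726038  0.00193608] [0.38158638 0.26375219 0.56805334] -0.0013334276396361185 0.0
[282.52753181 290.93906344]
wrist wedge_back 0.69 [394. 227.] [470.2 -50.6]
wrist wedge_back 0.69 [ 10. 298.] [ 541.  -200.3]
wrist wedge 0.86 [519. 146.] [426.6  -9.2]
wrist wedge 0.78 [ 34. 373.] [ 586.2 -192.7]
side foot_bottom 0.65 [297. 219.] [643.5 -38.2]
side foot_cap 0.58 [294. 214.] [630.3 -63.1]
side wedge_back 0.98 [249. 239.] [524.3 -96.3]
side wedge_back 0.66 [221. 228.] [464.5 -49.6]
side wedge_tip 0.9 [299. 264.] [ 619.2 -185.6]
side wedge_tip 0.64 [184. 212.] [377.7  37.6]
side wedge 0.92 [268. 233.] [569.2 -68.3]
side wedge 0.79 [206. 224.] [429.9 -17.2]
```

View pics/w5.png

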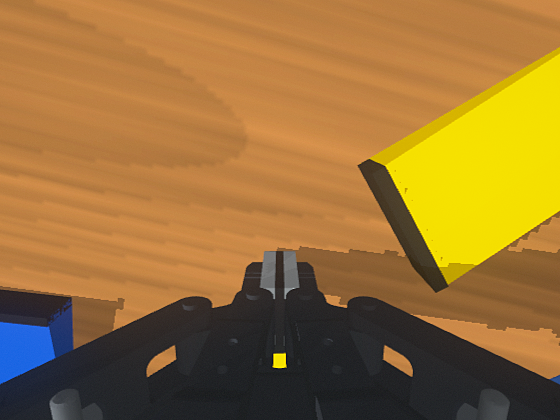

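The closed fingers stand behind the wedge, which shows yellow through the gap at (279,360). The large yellow wedge, with its corner at (435,290), is clear of the path. I raise 2 mm and push 66 mm along the bench.

Request:
step_arm(commands="0 -0.5 0 -0.2 0 0 0;0 -1.2 0 -0.2 0 0 0;0 -1.8 0 -0.2 0 0 0;0 -2.3 0 -0.2 0 0 0;0 -2.8 0 -0.2 0 0 0;0 -3.3 0 -0.2 0 0 0;0 -3.8 0 -0.2 0 0 0;0 -4.3 0 -0.2 0 0 0;0 -4.8 0 -0.2 0 0 0;0 -5.3 0 -0.2 0 0 0;0 -5.7 0 -0.2 0 0 0;0 -6 0 -0.2 0 0 0;0 -6.3 0 -0.2 0 0 0;0 -6.6 0 -0.2 0 0 0;0 -6.6 0 -0.2 0 0 0")

```text
time_s: 8.75
eef_pos: [566.8, -73.2, 22.3]
ee_rot: [0.0, -0.125, 0.992, -0.0]
force: [-0.1, 0.1, -0.6]
grip_width: 0.004
grip_force: 0.0
```

Run:
```python
from h import *
s=sense();print(s["time_s"],s["eef_pos"],s["force"])
a=capture("scene");b=capture("side")
save("s2",np.hstack([cv2.resize(x,None,fx=5,fy=5,interpolation=2) for x in (a[170:270,220:300],b[180:280,220:300])]))
```

```text
8.75 [566.80083536 -73.19218601  22.33063955] [-0.12134259  0.07046277 -0.59701453]
```

View pics/s2.png

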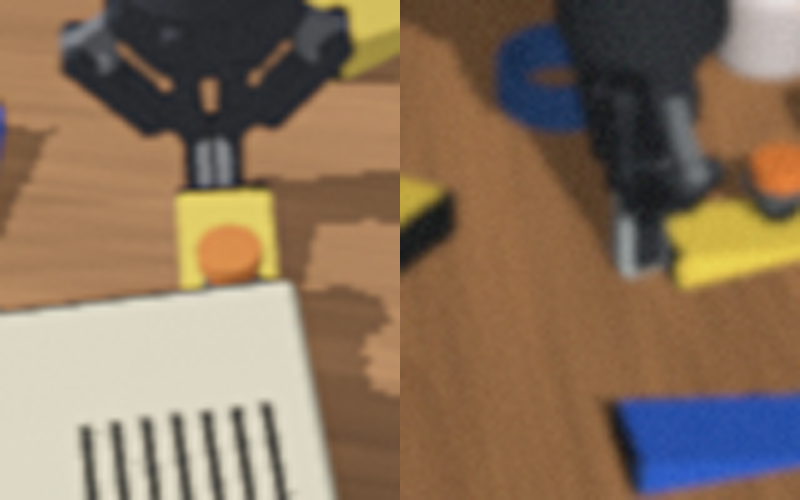

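The wedge sits square ahead of the fingers, with its thin part already under the nut (scene crop (230,255)) and well centred. Now I creep.

Request:
step_arm(commands="0 -0.1 0 0 0 0 0;0 -0.2 0 0 0 0 0;0 -0.3 0 0 0 0 0;0 -0.4 0 0 0 0 0;0 -0.5 0 0 0 0 0;0 -0.6 0 0 0 0 0;0 -0.7 0 0 0 0 0;0 -0.8 0 0 0 0 0;0 -0.8 0 0 0 0 0")

```text
time_s: 9.6
eef_pos: [574.3, -71.3, 22.3]
ee_rot: [0.0, -0.125, 0.992, -0.0]
force: [-0.2, -0.1, -0.5]
grip_width: 0.001
grip_force: 0.0
```

Request:
step_arm(commands="0 -0.1 0 0 0 0 0;0 -0.2 0 0 0 0 0;0 -0.3 0 0 0 0 0;0 -0.3 0 0 0 0 0")

```text
time_s: 9.93
eef_pos: [577.2, -70.5, 22.3]
ee_rot: [0.0, -0.125, 0.992, -0.0]
force: [-0.2, -0.0, -0.7]
grip_width: 0.001
grip_force: 0.0
```

Request:
step_arm(commands="0 -0.1 0 0 0 0 0;0 -0.15 0 0 0 0 0;0 -0.2 0 0 0 0 0;0 -0.2 0 0 0 0 0")

```text
time_s: 10.27
eef_pos: [578.9, -70.1, 22.3]
ee_rot: [-0.0, -0.125, 0.992, -0.0]
force: [-1.1, -0.5, -0.1]
grip_width: -0.002
grip_force: 0.3
```

Request:
step_arm(commands="0 -0.05 0 0 0 0 0;0 -0.1 0 0 0 0 0;0 -0.1 0 0 0 0 0")

```text
time_s: 10.52
eef_pos: [579.8, -69.8, 22.3]
ee_rot: [-0.0, -0.125, 0.992, 0.0]
force: [-2.5, -0.3, 1.3]
grip_width: 0.0
grip_force: 1.3
```

Request:
step_arm(commands="0 -0.05 0 0 0 0 0;0 -0.1 0 0 0 0 0;0 -0.1 0 0 0 0 0")

```text
time_s: 10.77
eef_pos: [580.6, -69.6, 22.3]
ee_rot: [-0.0, -0.125, 0.992, 0.0]
force: [-5.1, -1.1, 3.0]
grip_width: -0.0
grip_force: 2.5
```

Contact is found and the force rises steeply (5 N). A small nudge to about 6 N, held briefly.

Request:
step_arm(commands="0 -0.03 0 0 0 0 0;0 -0.03 0 0 0 0 0;0 -0.03 0 0 0 0 0;0 -0.03 0 0 0 0 0")

```text
time_s: 11.1
eef_pos: [580.8, -69.6, 22.3]
ee_rot: [-0.0, -0.125, 0.992, 0.0]
force: [-6.3, -0.1, 2.8]
grip_width: -0.001
grip_force: 2.7
```

Run:
```python
from h import *
s=sense();print(s["time_s"],s["eef_pos"],rot(s["ee_rot"])[:,0],s["force"])
for c in("scene","side"):
  im=capture(c);hsv=cv2.cvtColor(im,cv2.COLOR_RGB2HSV)
  o=cv2.inRange(hsv,(5,140,110),(15,255,255));n,l,st,ce=cv2.connectedComponentsWithStats(o)
  for k in range(1,n):
    if st[k,4]>15 and abs(ce[k]-proj(c,[636,-54,42])).max()<15: print(c,st[k],ce[k],ray(c,ce[k],41))
  save("z"+c,im)
```

```text
11.1 [580.81768185 -69.55993496  22.26490076] [-9.68850528e-01 -2.47644714e-01  8.66018076e-04] [-6.32993209 -0.10005847  2.79113106]
scene [260 216  12  11 109] [265.39449541 220.78899083] [639.5725954  -48.87625855  41.        ]
side [290 205  12  14 132] [295.89393939 211.78030303] [637.33410575 -51.71839057  41.        ]
```

Request:
step_arm(commands="0 0.1 0 0 0 0 0;0 0.4 0 0 0 0 0;0 1.2 0 0 0 0 0;0 2 0 0 0 0 0;0 2 0 -2.5 0 0 0;0 2 0 -5.5 0 0 0;0 1 0 -6 0 0 0;0 -1.5 0.1 -6 0 0 0;0 -4 0.2 -6 0 0 0;0 -5.8 0.2 -6 0 0 0;0 -5.8 0.2 -5.2 0 0 0;0 -5.8 0.2 -5 0 0 0;0 -5.8 0.2 -5 0 0 0")

```text
time_s: 12.28
eef_pos: [635.4, -53.3, 71.0]
ee_rot: [-0.001, -0.125, 0.992, 0.001]
force: [0.1, 0.6, -0.1]
grip_width: 0.001
grip_force: 0.0
```

Run:
```python
from h import *
s=sense();print(s["time_s"],s["eef_pos"],s["force"])
a=capture("scene");b=capture("side")
save("s3",np.hstack([cv2.resize(x,None,fx=5,fy=5,interpolation=2) for x in (a[170:270,220:300],b[160:260,250:330])]))
```

```text
12.2833 [635.37468079 -53.31060037  71.02863943] [ 0.11568667  0.57158446 -0.08875007]
```

View pics/s3.png

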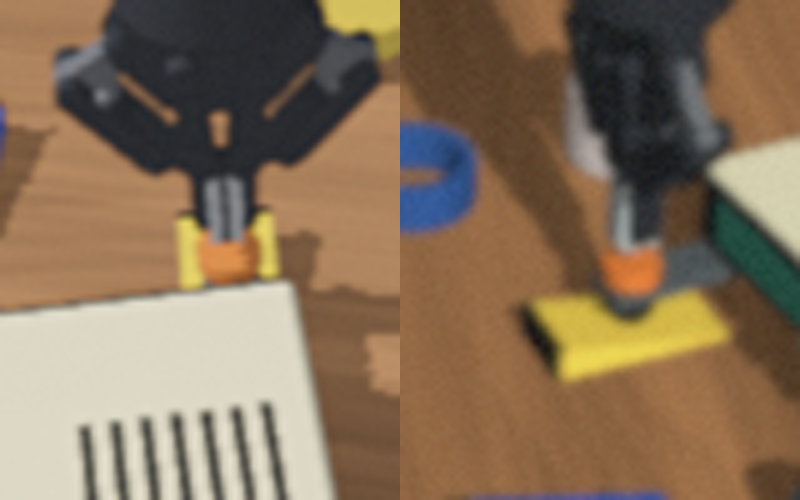

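The fingers are centred over the nut (side crop (635,265)), and the foot stands on the middle of the wedge. Pressing down slowly.

Request:
step_arm(commands="0 0 0 0.3 0 0 0;0 0 0 0.6 0 0 0;0 0 0 0.8 0 0 0;0 0 0 0.9 0 0 0;0 0 0 0.9 0 0 0")

```text
time_s: 12.8
eef_pos: [636.7, -53.2, 63.0]
ee_rot: [-0.0, -0.125, 0.992, 0.0]
force: [-0.8, -0.6, 0.2]
grip_width: 0.001
grip_force: 0.0
```

Request:
step_arm(commands="0 0 0 0.05 0 0 0;0 0 0 0.1 0 0 0;0 0 0 0.1 0 0 0")

```text
time_s: 13.05
eef_pos: [636.9, -53.2, 62.3]
ee_rot: [0.0, -0.125, 0.992, -0.0]
force: [-0.5, -0.9, 0.2]
grip_width: 0.002
grip_force: 0.0
```

Request:
step_arm(commands="0 0 0 0.05 0 0 0;0 0 0 0.1 0 0 0;0 0 0 0.1 0 0 0")

```text
time_s: 13.3
eef_pos: [636.8, -53.2, 61.2]
ee_rot: [-0.0, -0.125, 0.992, 0.0]
force: [-0.2, 0.7, 0.0]
grip_width: 0.003
grip_force: 0.0
```

Request:
step_arm(commands="0 0 0 0.05 0 0 0;0 0 0 0.1 0 0 0;0 0 0 0.1 0 0 0")

```text
time_s: 13.55
eef_pos: [636.9, -53.2, 60.7]
ee_rot: [0.0, -0.125, 0.992, -0.0]
force: [-1.8, -0.0, 4.5]
grip_width: 0.007
grip_force: 2.0
```

Request:
step_arm(commands="0 0 0 0.05 0 0 0;0 0 0 0.1 0 0 0;0 0 0 0.1 0 0 0")

```text
time_s: 13.8
eef_pos: [636.9, -53.2, 60.6]
ee_rot: [0.0, -0.125, 0.992, -0.0]
force: [-5.1, 1.4, 10.4]
grip_width: 0.001
grip_force: 5.5
```

The corner holds at 10 N with no dip. A bit more, held, then lift away.

Request:
step_arm(commands="0 0 0 0.05 0 0 0;0 0 0 0.06 0 0 0;0 0 0 0.06 0 0 0;0 0 0 0.06 0 0 0;0 0 0 0.06 0 0 0")

```text
time_s: 14.22
eef_pos: [636.9, -53.2, 60.5]
ee_rot: [0.0, -0.125, 0.992, -0.0]
force: [-6.9, 1.3, 13.8]
grip_width: -0.003
grip_force: 7.4
```

Request:
step_arm(commands="0 0 0 -0.1 0 0 0;0 0 0 -0.3 0 0 0;0 0 0 -0.8 0 0 0;0 0 0 -2 0 0 0;0 0 0 -5 0 0 0;0 2 0 -8 0 0 0;0 6 0 -11 0 0 0;0 10 0 -14 0 0 0;0 13 0 -15 0 0 0;0 13 0 -15 0 0 0")

```text
time_s: 15.05
eef_pos: [508.2, -86.3, 212.8]
ee_rot: [0.002, -0.124, 0.992, -0.001]
force: [-0.6, -0.2, 1.7]
grip_width: -0.006
grip_force: 0.0
```

Run:
```python
from h import *
s=sense();print(s["time_s"],s["eef_pos"],s["force"])
a=capture("scene");b=capture("side")
for c,im in(("scene",a),("side",b)):
  hsv=cv2.cvtColor(im,cv2.COLOR_RGB2HSV)
  o=cv2.inRange(hsv,(5,140,110),(15,255,255));n,l,st,ce=cv2.connectedComponentsWithStats(o)
  for k in range(1,n):
    if st[k,4]>15 and abs(ce[k]-proj(c,[636,-54,42])).max()<15: print(c,ce[k],ray(c,ce[k],41))
save("s4",np.hstack([cv2.resize(x,None,fx=5,fy=5,interpolation=2) for x in (a[170:270,220:300],b[180:280,250:330])]))
```

```text
15.05 [508.20333961 -86.25947976 212.82346813] [-0.60582847 -0.24891647  1.7113608 ]
scene [265.41964286 220.70535714] [639.33609387 -48.86961216  41.        ]
side [295.32413793 211.65517241] [636.1248652  -51.05742779  41.        ]
```

View pics/s4.png

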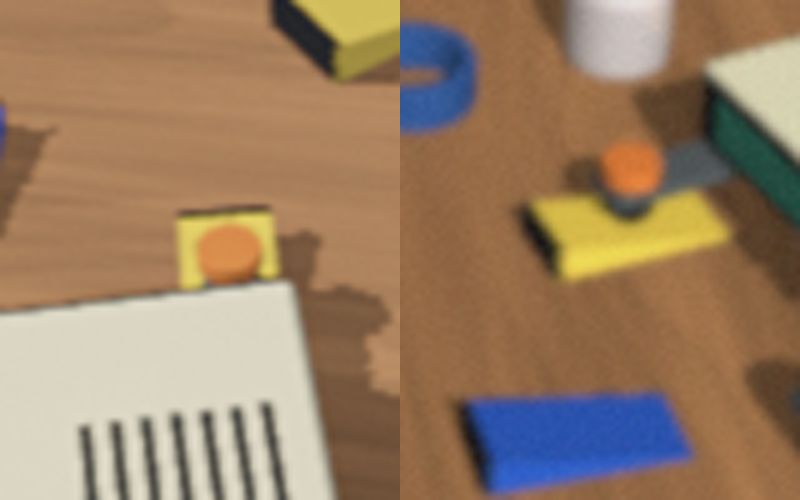

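The wedge lies flat, squarely under the foot, and the nut has not moved. As cheap insurance on the residual bearing force, I re-check snugness with one gentle push at the back.

Request:
step_arm(commands="0 -2 -0.1 4 0 0 0;0 -4.5 -0.1 8 0 0 0;0 -4.5 -0.1 12 0 0 0;0 -4.5 -0.2 15 0 0 0;0 -4.5 -0.2 17.5 0 0 0;0 -4.5 -0.2 19 0 0 0;0 -5.3 -0.2 19 0 0 0;0 -6.2 -0.2 19 0 0 0;0 -6.7 -0.2 19 0 0 0;0 -7 -0.2 19 0 0 0;0 -7 -0.2 19 0 0 0")

```text
time_s: 16.07
eef_pos: [579.7, -69.6, 18.0]
ee_rot: [-0.0, -0.125, 0.992, 0.0]
force: [-0.4, -0.5, 0.6]
grip_width: -0.002
grip_force: 0.0
```

Request:
step_arm(commands="0 -0.1 0 0 0 0 0;0 -0.2 0 0 0 0 0;0 -0.2 0 0 0 0 0")

```text
time_s: 16.32
eef_pos: [580.9, -69.5, 18.5]
ee_rot: [-0.0, -0.125, 0.992, 0.0]
force: [-1.0, 0.0, -0.9]
grip_width: -0.0
grip_force: 0.4
```

Request:
step_arm(commands="0 -0.05 0 0 0 0 0;0 -0.1 0 0 0 0 0;0 -0.1 0 0 0 0 0")

```text
time_s: 16.57
eef_pos: [581.3, -69.4, 18.5]
ee_rot: [-0.001, -0.125, 0.992, 0.0]
force: [-4.7, -1.6, 0.9]
grip_width: 0.003
grip_force: 2.6
```

Request:
step_arm(commands="0 -0.05 0 0 0 0 0;0 -0.05 0 0 0 0 0;0 -0.05 0 0 0 0 0")

```text
time_s: 16.82
eef_pos: [581.6, -69.3, 18.5]
ee_rot: [-0.001, -0.125, 0.992, 0.0]
force: [-6.2, -1.5, 1.6]
grip_width: -0.0
grip_force: 3.0
```

It holds snug at 6 N in the same place. I withdraw and hand in.

Request:
step_arm(commands="0 0.2 0 0 0 0 0;0 0.6 0 0 0 0 0;0 1.5 0 0 0 0 0;0 3 0 -1 0 0 0;0 5 0 -5 0 0 0;0 6 0 -9 0 0 0;0 7 0 -13 0 0 0;0 7 0 -16 0 0 0;0 7 0 -16 0 0 0;0 7 0 -16 0 0 0;0 7 0 -16 0 0 0;0 7 0 -16 0 0 0")

```text
time_s: 17.82
eef_pos: [514.3, -86.2, 177.2]
ee_rot: [-0.001, -0.125, 0.992, 0.001]
force: [0.3, -0.2, 0.0]
grip_width: -0.003
grip_force: 0.0
```

```bash
python3 -c "
from rig import *
print(sense()['eef_pos'],finish_job())"
```

```text
the job is handed in; nothing more can be done
[514.26090441 -86.21860879 177.23351838] None
```

The wedge is snug under the short foot (about 6 N at the last push), the corner held a 14 N press on the nut without dipping, and the job was handed in at about 18 s with the hand clear (no verdict came back); to line the wedge up, the half-closed fingers first turned it on the bench, briefly squeezing it at about 17 N.

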